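# Bring up the lens tray and crack open the dry box

## Robot

A 6-joint arm with a two-finger parallel gripper is mounted at the origin on a cart in front of the work surface, level with it; the furniture and walls round the work are solid. World frame = base frame: x ahead of the robot, y to its left, z up, the work surface at z = 0. Lengths are in mm, angles in degrees, forces in N, time in s.
With the tool pointing down it reaches from about 275 to 1000 mm from the base axis. Payload 8.4 kg.
Tool frame: the origin (TCP) lies on the centre line of the jaws, within the pads' length; the fingertips stand 22 mm ahead of it and the grasp point (between the pads) lies 3 mm ahead of it; z points along the fingers, y is the line along which they close (so a half turn about z gives the same grasp; the last joint's range is limited). The gripper opens to 85 mm and grips with 20 to 120 N. Pads are 22 mm wide; open, the fingers measure 114 mm over their backs; the gripper's body (76 mm by 85 mm) begins 54 mm behind the grasp point. The pads swing forward as they close: fully open they stand 13 mm farther back than shut.
Start: joints at [69.305, 20.225, 93.587, -0, 66.188, -0.138], TCP at [219.468, 585.202, 253.281] pointing down, gripper open.
Joint ranges: [-150.9, 150.9], [-52.94, 120.26], [3.33, 152.33], [-74.26, 254.26], [0, 154.13], [-172.89, 172.89]. Speed limits (degrees/s): [127.2, 127.2, 159.86, 180, 180, 180].

## Interface

Orientations are given as [roll, pitch, yaw] about the fixed x, y, z axes, in that order (R = Rz(yaw) Ry(pitch) Rx(roll)).
In Python, from station import robot gives the robot as it stands.
- The arm moves only by the tool jog_arm, never from a script. Its argument "moves" is one flat list of numbers, 7 for each row, row after row: the shift along the tool's x, y, z as a fraction of full scale, then the turn, a rotation vector about the tool's x, y, z as a fraction of full scale, then the opening, from 0 (shut) to 1 (fully open). In form: [dx, dy, dz, rx, ry, rz, grip, dx, dy, dz, rx, ry, rz, grip, ...]. A call has 1 to 10 rows; each row is the pose to reach, as a shift and turn from the pose commanded when the call began, along the tool's axes at that moment; what a row does not reach only later rows make up. Full scale, the value 1, is 0.25 m for a shift and 120 degrees for a turn. A row lasts 1/10 s, in which the tool goes at most 50 mm and 8.59 degrees, less where a joint would pass 70% of its speed; a pose out of reach is approached as far as the arm can. A call with a number of a shift or a turn outside -1 to 1 is refused whole. A call with a gripper value outside its range is refused whole. The fingers move at their own pace and stop on an object; the grip force is fixed at half the most. Time passes only in rows, so rows that repeat a pose let the fingers close. It gives the time, the measured TCP pose, the force, the opening and the grip force at its end, in the units of the state.
- robot.get_obs(): the state, without advancing time (a new reading comes with each control period).
- robot.get_image(name): name is "side" or "top" or "wrist"; returns a dict with "pixels" (420x560x3 uint8, blue, green, red), "mtx" (3x3 intrinsics, pixels), "xyz" and "attitude" of the camera in the world; the wrist camera has in their place "T_tool_cam" (4x4, takes a point from camera to tool coordinates, whose origin is the TCP and whose axes are the flange's). Camera axes: x right, y up, looking along -z (the intrinsics and any distortion apply to the point x, -y, -z); pixel columns grow to the right and rows downward; lengths in mm; the calibration is good to about 2 mm. A picture is of the moment at which its call begins: read the wrist's pose just before it. There is no depth.
- robot.job_done(): hands the job in; it is judged then, once.
The state is a dict: "clock": time; "qpos": joint angles; "joint_vel": joint speeds; "tau": joint torques, N m; "eef_pos": TCP position; "tcp_rot": TCP orientation; "ft_force": force on the tool from outside, world axes, zero at the start; "moment": the same for the moment, N m; "width": finger opening in mm; "grasp_force": force on a finger pad.
Only numpy, scipy, OpenCV 4.12 (cv2) and the standard library are available. Lean on these libraries where they do the work, as an engineer would, in place of code of your own. Each camera call takes 0.05 s, during which the arm holds its last target. There are 200 camera calls.

## Task

A colleague wants to pass lenses from the white dry box into the white lens tray. Slide the tray along the worktop, without lifting it off or tipping it, until it lies centred and square on the green-edged blue mat; then take the steel bar handle of the dry box, pull the lid free of its sticky gasket without letting it fly wide open, and keep it only slightly open, with a gap of about 25 mm (a finger's breadth) at its front edge. Leave the other things on the worktop where they are, and finish while still holding the lid still at that gap by its handle: do not let go.

Things in the scene. Friction and masses are not known exactly. Their poses are not given: they have to be found in the camera images.
- tray_grip (a point): middle of the upright orange grip of the flat white lens tray, 40 mm above the tray's underside; z up. The grip stands on the middle of the tray: 50 mm long along the tray's x, 12 mm thick along its y, clear for fingers from 10 to 53 mm above the underside. The tray starts left or right of the mat
- mat: flat fixed mat, blue with a green edge, 100 mm (its x) by 150 mm (its y), under 1 mm thick, no step to slide over; origin in its middle at worktop height, z up. The tray belongs on it with the same directions of x and y (either way round)
- dry_box: fixed white dry box, 150 mm deep (its x), 130 mm wide (its y), rim 85 mm above the worktop, with a round gauge on its front, which faces its -x (towards the robot); origin in the middle of its underside, z up. Four small lens boxes stand inside
- lid_bar (a point): middle of the round steel bar handle on the lid: 10 mm thick, along the box's y, 86 mm clear between its posts. Lid shut, it is 131 mm above the worktop, 60 mm in front of the box's middle, with 29 mm of clear space below it down to the lid's top face; it moves with the lid and lies 15 mm behind the lid's front edge
- lid_hinge (a point): middle of the lid's hinge line, on the far rim of the box (75 mm behind the box's middle, 91 mm above the worktop); the hinge line runs along the box's y. The bar lies 135 mm in front of it and, lid shut, 40 mm above it; the lid's front edge is 150 mm from it
- lid (a joint): angle of the lid (grey frame, clear pane, 0.3 kg): 0 shut, grows as the front rises, stop at 0.5 rad; a 25 mm gap is 0.167 rad. The gasket holds it: lifting at the bar takes about 15 N at first, falling to 2.5 N once 7 mm up (0.05 rad); then its weight and a light closing spring pull it down (3.5 N at 0.1, 5 N at 0.17, 7.5 N at 0.24 rad); if released it falls shut and sticks again
- lens_clock: round dial gauge with white face and three-pin foot, 72 x 50 x 12 mm, lying flat at the front of the worktop; bystander
- lens_spray: white bottle 50 mm across, 131 mm tall; bystander
- screw_box: flat dark parts box with a clear lid, 70 x 120 x 20 mm; bystander
- pad_tin: round tin with teal lid, 54 mm across, 22 mm high; bystander
- tray: the loose tray as a whole, origin in the middle of its underside: 64 mm (x) by 112 mm (y), 0.25 to 0.5 kg, on four small rubber feet; its flat plate spans 2 to 10 mm above the worktop and has four dark round lens places
Not all that is in view belongs to the job. Leave any red look-alike of the tray alone.

How it is judged:
By the outcome, as a careful person would: the job done as asked, in the order asked, and still so for the second after the job is handed in, while the arm keeps its last pose, push and grip.
It also fails if it takes over 54 s, if anything falls off the work surface, if the arm or the gripper's body presses on something with over 40 N, if the wrist force passes 120 N, or if a joint passes its speed limit or range.

## Working session

There is one attempt and no reset: what is moved stays moved. The work goes in short steps, Python scripts to look and compute and a tool call to move; the robot and the scene stay as the last step left them, time stands still between calls to the robot, and variables do not carry over. Pictures are saved under pics/ and viewed, at most 10 in all, crops included, and the job is handed in when it is done.

Besides the shell and the picture viewer there is one more tool, called after "Emit:" as name(argument=value, ...) on one line, values as JSON. jog_arm: Moves the arm, as the interface text tells. Its arguments: {"type":"object","properties":{"moves":{"type":"array","items":{"type":"number"}}},"required":["moves"]}

```bash
mkdir -p pics; ls; python3 - <<'E'
from station import robot
import cv2, numpy as np, pickle
o=robot.get_obs(); print(o)
d={}
for n in("side","top","wrist"):
    im=robot.get_image(n); d[n]=im; cv2.imwrite(f"pics/{n}0.png",im["pixels"]); print(n,{k:v for k,v in im.items() if k!="pixels"})
pickle.dump((o,d),open("d0.pkl","wb"))
E
```

```text
pics
{'clock': 0.0, 'qpos': array([ 6.93065863e+01,  2.02637540e+01,  9.36300680e+01,  6.71145855e-04,
        6.61880528e+01, -1.36452249e-01]), 'joint_vel': array([-0.03247549,  0.0039516 , -0.11433671, -0.02440979,  0.01128611,
        0.02247429]), 'tau': array([-8.33275881e-04, -6.05247545e+01, -3.42065299e+01, -1.24833496e-04,
        9.49390931e-03,  7.51240009e-06]), 'eef_pos': array([219.28595589, 584.77985367, 252.54044055]), 'tcp_rot': array([-1.79918127e+02, -8.08613247e-04,  1.59442767e+02]), 'ft_force': array([ 0.44512959, -0.40198339,  0.8024566 ]), 'moment': array([ 0.01754566,  0.00123948, -0.02427645]), 'grasp_force': 0.0, 'width': 85.4087580943539}
side {'mtx': array([[510.62618851,   0.        , 277.21231404],
       [  0.        , 510.62618851, 212.59378643],
       [  0.        ,   0.        ,   1.        ]]), 'xyz': array([ 334.41669307, -536.26611075, 1430.67207822]), 'attitude': array([ 31.85209186,  -0.17202889, -17.89850912])}
top {'mtx': array([[427.3783581 ,   0.        , 281.10782983],
       [  0.        , 427.3783581 , 212.33512453],
       [  0.        ,   0.        ,   1.        ]]), 'xyz': array([ 516.99288967,  248.59337815, 1385.46565951]), 'attitude': array([  2.88229162,  -1.04496603, -89.02914731])}
wrist {'mtx': array([[310.47296422,   0.        , 275.50669051],
       [  0.        , 310.47296422, 210.32641035],
       [  0.        ,   0.        ,   1.        ]]), 'T_tool_cam': array([[ 4.61834567e-04,  9.49357805e-01,  3.14196666e-01,
         8.11032816e+01],
       [ 9.99999376e-01, -7.57930346e-04,  8.20227706e-04,
         7.04103800e-01],
       [ 1.01682876e-03,  3.14196091e-01, -9.49357563e-01,
        -1.20721231e+02],
       [ 0.00000000e+00,  0.00000000e+00,  0.00000000e+00,
         1.00000000e+00]])}
```

View pics/top0.png

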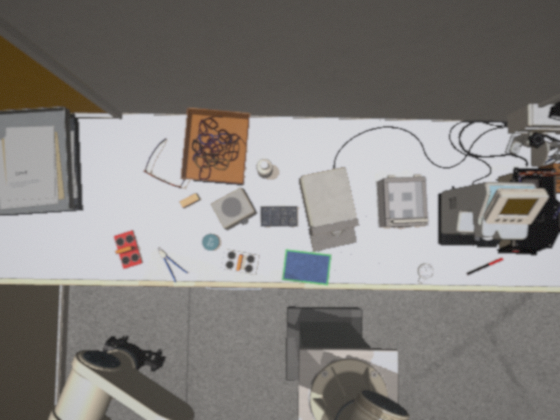

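View pics/side0.png

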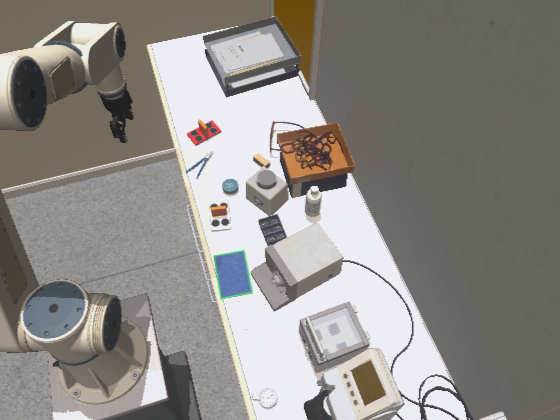

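The top view shows the tray at about (240,262), the mat at (306,266), the dry box at (404,201), the red look-alike at (128,250) and the lens clock at (426,270). I'll measure the tray and mat now, and enlarge the box in both views.

```bash
cat > h.py <<'E'
import numpy as np, cv2
from scipy.spatial.transform import Rotation as R
def cam(im,o=None):
    if "xyz" in im: return R.from_euler("xyz",im["attitude"],degrees=True).as_matrix(), np.array(im["xyz"])
    T=im["T_tool_cam"]; Rt=R.from_euler("xyz",o["tcp_rot"],degrees=True).as_matrix()
    return Rt@T[:3,:3], Rt@T[:3,3]+o["eef_pos"]
def ray(im,uv,o=None):
    C,p=cam(im,o); K=im["mtx"]; uv=np.atleast_2d(np.array(uv,float))
    d=np.c_[(uv[:,0]-K[0,2])/K[0,0],-(uv[:,1]-K[1,2])/K[1,1],-np.ones(len(uv))]
    return p,d@C.T
def plane(im,uv,z,o=None):
    p,d=ray(im,uv,o); return p+d*((z-p[2])/d[:,2])[:,None]
def tri(l):
    A=np.zeros((3,3));b=np.zeros(3)
    for p,d in l:
        d=d.ravel()/np.linalg.norm(d); M=np.eye(3)-np.outer(d,d); A+=M; b+=M@p
    x=np.linalg.solve(A,b); return x
def blobs(px,lo,hi,amin=20,roi=None):
    h=cv2.cvtColor(px,cv2.COLOR_BGR2HSV); m=cv2.inRange(h,np.array(lo),np.array(hi))
    if roi: k=np.zeros_like(m);x0,y0,x1,y1=roi;k[y0:y1,x0:x1]=1;m=m*k
    c,_=cv2.findContours(m,cv2.RETR_EXTERNAL,cv2.CHAIN_APPROX_NONE)
    return [x for x in c if cv2.contourArea(x)>=amin]
def cen(c): m=cv2.moments(c); return [m["m10"]/m["m00"],m["m01"]/m["m00"]]
def rect(im,c,z,o=None):
    P=plane(im,c.reshape(-1,2),z,o)[:,:2].astype(np.float32); return cv2.minAreaRect(P)
E
python3 - <<'E'
import pickle,cv2,numpy as np
from h import *
o,d=pickle.load(open("d0.pkl","rb"))
for n,mroi,troi in(("top",(270,240,345,295),(215,240,270,285)),("side",(205,240,265,310),(200,190,240,240))):
    im=d[n];px=im["pixels"]
    for c in blobs(px,(45,60,30),(130,255,255),100,mroi): print(n,"mat",rect(im,c,0))
    for c in blobs(px,(3,120,60),(22,255,255),10,troi): print(n,"grip",cen(c),rect(im,c,50),plane(im,cen(c),50))
    for c in blobs(px,(0,0,0),(179,255,90),10,troi): print(n,"dark",cen(c),plane(im,cen(c),10)[0])
a=d["top"]["pixels"][160:245,360:450];b=d["side"]["pixels"][290:385,285:395]
a=cv2.resize(a,(400,380),interpolation=cv2.INTER_CUBIC);b=cv2.resize(b,(400,380),interpolation=cv2.INTER_CUBIC)
cv2.imwrite("pics/box0.png",np.hstack([a,b]))
E
```

```text
top mat ((412.4626159667969, 140.164794921875), (147.4818878173828, 99.11891174316406), 84.24696350097656)
top grip [239.28571428571428, 261.7857142857143] ((428.1005859375, 352.87530517578125), (6.089926242828369, 38.14763641357422), 79.89026641845703) [[428.5775126  352.65643572  50.        ]]
top dark [248.2051282051282, 268.0769230769231] [406.35747327 326.86522788  10.        ]
top dark [229.2051282051282, 264.2051282051282] [417.72574046 387.77060606  10.        ]
top dark [250.13888888888889, 258.65277777777777] [436.45770013 321.30755998  10.        ]
top dark [231.07692307692307, 254.8846153846154] [447.49529591 382.47738621  10.        ]
side mat ((412.3646545410156, 141.17727661132812), (151.35145568847656, 100.51940155029297), 84.05769348144531)
side grip [218.35416666666666, 210.28125] ((425.4972839355469, 344.29547119140625), (35.54345703125, 45.24759292602539), 79.78837585449219) [[425.82853007 344.39461157  50.        ]]
side dark [215.16666666666666, 222.7222222222222] [406.81558501 326.9697837   10.        ]
side dark [224.55284552845526, 221.72357723577235] [436.67078693 321.33635709  10.        ]
```

View pics/box0.png

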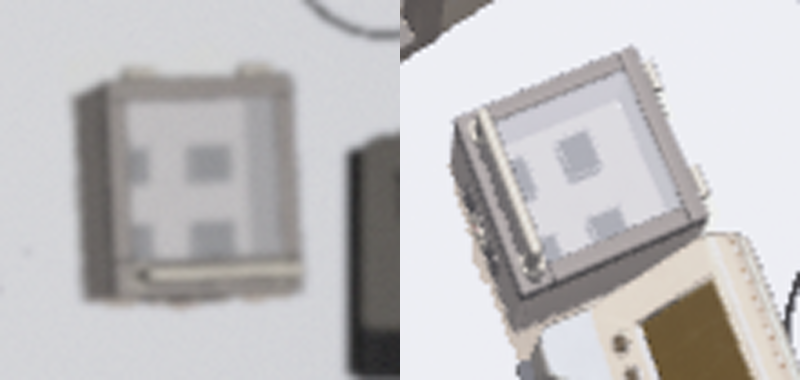

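```bash
cat >> h.py <<'E'
def mv(p0,r0,p1,r1):
    A=R.from_euler("xyz",r0,degrees=True);B=R.from_euler("xyz",r1,degrees=True)
    s=A.inv().apply(np.array(p1,float)-p0)/250; t=np.degrees((A.inv()*B).as_rotvec())/120
    print("move",np.round(s,4),np.round(t,4), "norm mm",np.round(np.linalg.norm(s)*250,1))
E
python3 - <<'E'
import pickle
from h import *
o,d=pickle.load(open("d0.pkl","rb"))
t,s=d["top"],d["side"]
for n,a,b in(("L",(135,274),(83,113)),("R",(302,268),(143,268))):
    ua=(360+a[0]/4.444-.4,160+a[1]/4.47-.4); ub=(285+b[0]/3.636-.4,290+b[1]/4-.4)
    print(n,tri([ray(t,ua),ray(s,ub)]),plane(t,ua,133),plane(s,ub,133))
mv([219.468,585.202,253.281],[-180,0,159.443],[427,354.6,150],[-180,0,169.8])
E
```

```text
L [ 563.22704132 -100.37884342  112.23624574] [[560.92034602 -94.28837093 133.        ]] [[ 561.19842687 -107.55120229  133.        ]]
R [ 568.67471566 -212.67924497  114.52236965] [[ 566.83182874 -205.67643286  133.        ]] [[ 566.49653387 -217.4377548   133.        ]]
move [-1.1012 -0.5722  0.4131] [ 0.     -0.     -0.0863] norm mm 327.0
```

Emit:
jog_arm(moves=[-0.95,-0.5,0.25,0,0,-0.0863,1,-0.95,-0.5,0.25,0,0,-0.0863,1,-0.95,-0.5,0.25,0,0,-0.0863,1,-0.95,-0.5,0.25,0,0,-0.0863,1,-0.95,-0.5,0.25,0,0,-0.0863,1,-0.95,-0.5,0.25,0,0,-0.0863,1,-0.95,-0.5,0.25,0,0,-0.0863,1,-0.95,-0.5,0.25,0,0,-0.0863,1])

```text
clock: 0.95
eef_pos: [398.1, 384.6, 190.7]
tcp_rot: [-180.0, -0.0, 169.7]
ft_force: [-0.3, -0.1, -0.0]
width: 85.4
grasp_force: 0.0
```

```bash
python3 - <<'E'
from h import *
from station import robot
o=robot.get_obs();im=robot.get_image("wrist");cv2.imwrite("pics/w1.png",im["pixels"])
print(o["clock"],o["eef_pos"],o["tcp_rot"],o["ft_force"])
for c in blobs(im["pixels"],(3,120,60),(22,255,255),100): print("grip",cen(c),cv2.boundingRect(c),rect(im,c,55,o))
for c in blobs(im["pixels"],(0,0,0),(179,255,90),60): print("dark",cen(c),cv2.contourArea(c),plane(im,cen(c),10,o)[0])
E
```

```text
0.95 [398.09155163 384.57320844 190.67124368] [-1.79995985e+02 -2.67471051e-02  1.69702401e+02] [-0.3093511  -0.09757401 -0.00113491]
grip [248.5718810916179, 233.40277777777777] (242, 203, 14, 61) ((419.43707275390625, 356.68524169921875), (11.726703643798828, 57.946292877197266), 78.54198455810547)
dark [263.3884183342721, 369.3916773825591] 47048.5 [616.72055821 330.29998106  10.        ]
dark [338.78469520103755, 246.04409857328145] 128.5 [467.81711491 440.778904    10.        ]
dark [281.0478282088824, 237.28940946803317] 341.5 [446.96087619 382.147781    10.        ]
dark [221.80183908045976, 237.19954022988503] 362.5 [435.75861747 320.79489319  10.        ]
dark [280.87149633462695, 208.73738680465718] 386.5 [415.80563944 387.43086569  10.        ]
dark [220.28730512249444, 209.52783964365256] 449.0 [405.619171   326.37375538  10.        ]
dark [88.62012578616351, 215.62641509433962] 1855.0 [387.92597651 191.53081694  10.        ]
dark [204.5065502183406, 140.32605531295488] 114.5 [335.44025581 327.75408006  10.        ]
dark [465.22027290448335, 153.0623781676413] 85.5 [391.89135119 571.93032554  10.        ]
dark [553.4202304237454, 43.738722905682486] 853.5 [309.62351643 646.27357111  10.        ]
dark [98.61947049441785, 38.63817543859649] 13062.5 [235.39717481 259.08109929  10.        ]
```

View pics/w1.png

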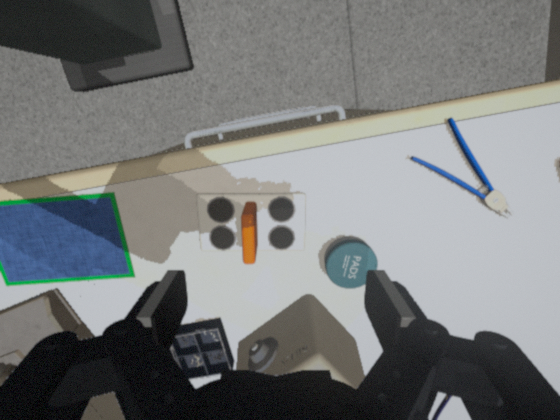

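The wrist view shows the tray with its grip at (249,233), the pad tin close by at (351,262), and the mat on the left. I'll go down with a half-open gripper so the fingers stay clear of the tin.

Emit:
jog_arm(moves=[-0.134,-0.1,0.2,0,0,0,0.5,-0.134,-0.1,0.32,0,0,0,0.5,-0.134,-0.1,0.42,0,0,0,0.5,-0.134,-0.1,0.49,0,0,0,0.5,-0.134,-0.1,0.55,0,0,0,0.5,-0.134,-0.1,0.58,0,0,0,0.5,-0.134,-0.1,0.591,0,0,0,0.5,-0.134,-0.1,0.591,0,0,0,0.5])

```text
clock: 1.8
eef_pos: [426.5, 354.8, 43.3]
tcp_rot: [180.0, 0.0, 169.8]
ft_force: [-0.1, -0.2, 0.4]
width: 42.5
grasp_force: 0.0
```

Emit:
jog_arm(moves=[0,0,0,0,0,0,0.2,0,0,0,0,0,0,0.1,0,0,0,0,0,0,0,0,0,0,0,0,0,0,0,0,0,0,0,0,0,0,0,0,0,0,0,0])

```text
clock: 2.4
eef_pos: [426.9, 354.5, 43.9]
tcp_rot: [180.0, 0.0, 169.8]
ft_force: [-1.8, -0.2, 5.8]
width: 10.9
grasp_force: 58.8
```

```bash
python3 - <<'E'
from station import robot
o=robot.get_obs();print(o)
E
```

```text
{'clock': 2.4, 'qpos': array([ 3.95512114e+01,  3.03323555e+01,  1.10398506e+02, -1.25437951e-03,
        3.92068060e+01, -4.02437508e+01]), 'joint_vel': array([ 0.03550945, -0.00545287,  0.0918234 ,  0.07833982, -0.03093208,
        0.07117608]), 'tau': array([-1.67158311e-01, -5.67458189e+01, -2.08511138e+01,  2.87597801e-02,
       -5.17568998e-01,  6.07732334e-02]), 'eef_pos': array([426.85443223, 354.45252531,  43.92707874]), 'tcp_rot': array([1.79952934e+02, 4.08755219e-02, 1.69795917e+02]), 'ft_force': array([-1.81991208, -0.24237654,  5.78555812]), 'moment': array([-0.17935595,  0.179939  ,  0.08153875]), 'grasp_force': 58.818413615226746, 'width': 10.924596257045916}
```

Emit:
jog_arm(moves=[-0.003,-0.03,0,0,0,0,0,-0.01,-0.09,0,0,0,-0.003,0,-0.019,-0.17,0,0,0,-0.007,0,-0.03,-0.26,0,0,0,-0.011,0,-0.04,-0.35,0,0,0,-0.015,0,-0.05,-0.44,0,0,0,-0.019,0,-0.06,-0.53,0,0,0,-0.023,0,-0.07,-0.62,0,0,0,-0.027,0,-0.078,-0.69,0,0,0,-0.03,0,-0.082,-0.73,0,0,0,-0.0363,0])

```text
clock: 3.4
eef_pos: [415.4, 170.5, 43.9]
tcp_rot: [179.9, 0.1, 174.1]
ft_force: [0.7, 6.2, 4.2]
width: 10.8
grasp_force: 59.7
```

```bash
python3 - <<'E'
from h import *
# commanded: from (426.5,354.3,43) yaw 169.8
A=R.from_euler("xyz",[180,0,169.8],degrees=True); p=A.apply(250*np.array([-.082,-.73,0]))+[426.5,354.3,43]; print(p)
mv(p,[180,0,174.15],[412.4,140.6,p[2]],[180,0,174.15])
from station import robot
o=robot.get_obs();print(o["clock"],o["eef_pos"],o["tcp_rot"],o["ft_force"],o["width"])
im=robot.get_image("wrist");cv2.imwrite("pics/w2.png",im["pixels"])
for c in blobs(im["pixels"],(90,80,30),(130,255,255),300): print("blue",cv2.boundingRect(c),rect(im,c,0,o))
E
```

```text
[414.35804486 171.05406437  43.        ]
move [-0.0046 -0.122  -0.    ] [0. 0. 0.] norm mm 30.5
3.4 [415.40160184 170.50562553  43.92189288] [1.79883532e+02 1.48235981e-01 1.74084024e+02] [0.74377293 6.17925124 4.15119602] 10.810792476819781
blue (86, 178, 259, 142) ((412.656982421875, 138.9388885498047), (140.23260498046875, 90.37716674804688), 84.46036529541016)
```

View pics/w2.png

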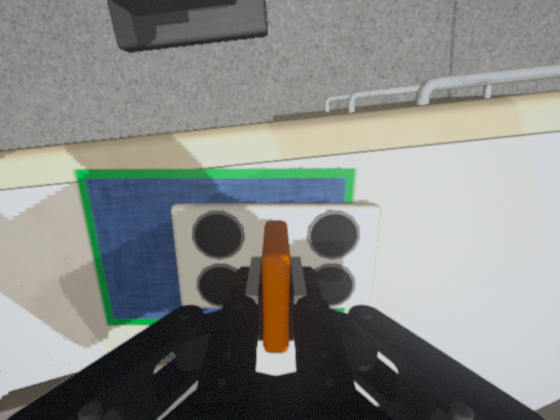

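The wrist view shows the tray most of the way onto the mat and nearly square to it, with the mat's green edges at columns 80–355 and rows 172–325. I'll finish the slide and compare the margins.

Emit:
jog_arm(moves=[-0.001,-0.03,0,0,0,0,0,-0.002,-0.06,0,0,0,0,0,-0.004,-0.09,0,0,0,0,0,-0.005,-0.112,0,0,0,0,0,-0.005,-0.123,0,0,0,0,0,-0.005,-0.123,0,0,0,0,0,-0.005,-0.123,0,0,0,0,0])

```text
clock: 4.15
eef_pos: [413.7, 140.4, 43.9]
tcp_rot: [179.9, 0.2, 174.1]
ft_force: [2.3, 2.2, 8.3]
width: 11.0
grasp_force: 60.2
```

```bash
python3 - <<'E'
from h import *
from station import robot
o=robot.get_obs();print(o["clock"],o["eef_pos"],o["tcp_rot"],o["ft_force"],o["width"])
for n in("wrist","top","side"):
    im=robot.get_image(n);cv2.imwrite(f"pics/{n}3.png",im["pixels"])
    p=im["pixels"]
    roi=None if n=="wrist" else ((270,240,345,295) if n=="top" else (205,240,265,310))
    for c in blobs(p,(45,60,30),(130,255,255),100,roi):
        r=rect(im,c,0,o if n=="wrist" else None)
        if max(r[1])<200: print(n,"mat",r)
    for c in blobs(p,(0,0,0),(179,110,95),25,roi):
        r=rect(im,c,10,o if n=="wrist" else None)
        if max(r[1])<60: print(n,"dark",cen(c),r)
E
```

```text
4.15 [413.7422491  140.35364701  43.88820422] [1.79924268e+02 1.60755692e-01 1.74128111e+02] [2.3389003  2.15805743 8.30237791] 10.97049568478151
wrist mat ((411.6190185546875, 140.10765075683594), (151.1837158203125, 99.54216003417969), 84.58566284179688)
wrist dark [332.8651647612643, 235.84868863483524] ((402.1942138671875, 173.2534637451172), (24.312252044677734, 24.566255569458008), 84.13079833984375)
wrist dark [217.59782084659145, 234.69462925465237] ((395.1295471191406, 111.57987976074219), (26.657419204711914, 26.40998077392578), 53.41050720214844)
wrist dark [447.3047619047619, 101.34285714285714] ((339.0793762207031, 229.86248779296875), (3.4157464504241943, 9.721512794494629), 5.161253929138184)
wrist dark [487.24054982817864, 98.48453608247422] ((339.3575744628906, 248.8369903564453), (15.121774673461914, 2.418790340423584), 89.62451934814453)
top mat ((413.342529296875, 143.87265014648438), (139.12464904785156, 95.04605102539062), 84.61438751220703)
top dark [296.4074074074074, 262.156378600823] ((424.4815673828125, 177.04116821289062), (21.157634735107422, 37.5786247253418), 41.35717010498047)
side mat ((412.2973937988281, 140.53109741210938), (150.05213928222656, 100.51940155029297), 84.05769348144531)
side dark [228.9490196078431, 281.7019607843137] ((396.16802978515625, 112.60689544677734), (24.12950897216797, 22.753541946411133), 31.24648666381836)
```

View pics/wrist3.png

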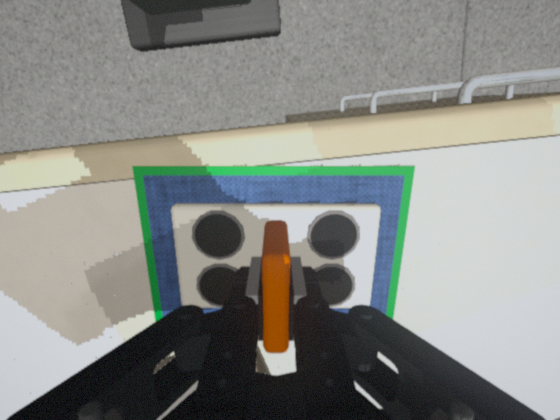

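The wrist view shows the tray inside the mat: tray near corners at (172,205) and (381,205), mat corners at (134,167) and (413,167). I'll compute the offset within this one image.

```bash
python3 - <<'E'
from h import *
from station import robot
o=robot.get_obs();im=robot.get_image("wrist");print(o["eef_pos"],o["ft_force"])
px=im["pixels"]
g=[c for c in blobs(px,(45,60,30),(130,255,255),3000)][0]
def fit(uv,z):
    P=plane(im,uv,z,o)[:,:2].astype(np.float32); vx,vy,x,y=cv2.fitLine(P,cv2.DIST_HUBER,0,.01,.01).ravel()
    return np.array([x,y]),np.degrees(np.arctan2(vy,vx))%180
h=cv2.cvtColor(px,cv2.COLOR_BGR2HSV); m=cv2.inRange(h,np.array((45,60,30)),np.array((130,255,255)))
cols=[c for c in range(185,370,3)]
near=[(c,np.argmax(m[120:200,c]>0)+120-.5) for c in cols]
tnear=[(c,r+np.argmax(m[r:250,c]==0)-.5) for (c,r) in [(c,int(n)+3) for c,n in near]]
rows=range(215,290,3)
L=[(np.argmax(m[r,100:300]>0)+100-.5,r) for r in rows]; TL=[(int(l)+3+np.argmax(m[r,int(l)+3:300]==0)-.5,r) for l,r in L]
Rr=[(440-np.argmax(m[r,300:441][::-1]>0)+.5,r) for r in rows]; TR=[(int(l)-3-np.argmax(m[r,300:int(l)-2][::-1]==0)+.5,r) for l,r in Rr]
res={}
for n,u,z in(("near",near,0),("L",L,0),("R",Rr,0),("tnear",tnear,9),("tL",TL,9),("tR",TR,9)): res[n]=fit(u,z);print(n,res[n])
a=np.radians(-(90-84.3)); ex=np.array([np.cos(a),np.sin(a)]);ey=np.array([-ex[1],ex[0]])
f=lambda n,e:res[n][0]@e
print("near gap",f("tnear",ex)-f("near",ex),"(18)","L gap",f("tL",ey)-f("L",ey),"R gap",f("R",ey)-f("tR",ey),"(19)")
E
```

```text
[413.76662247 140.3824452   43.90267429] [2.3190665  1.08348961 8.15008193]
near (array([361.51633, 136.16434], dtype=float32), np.float32(84.154564))
L (array([409.1389  ,  64.593254], dtype=float32), np.float32(173.87924))
R (array([420.39734, 214.89012], dtype=float32), np.float32(174.28186))
tnear (array([380.1654 , 143.10718], dtype=float32), np.float32(84.14896))
tL (array([406.66437,  85.74398], dtype=float32), np.float32(174.02399))
tR (array([414.13394, 196.90067], dtype=float32), np.float32(174.0886))
near gap 17.867308117321386 (18) L gap 20.80037954096541 R gap 18.522587613373503 (19)
```

The near edge is seen at the plate's underside. Correcting for that, the tray is about 2 mm too far in x and 1 mm in y, which agrees with the lens places. I'll nudge it.

Emit:
jog_arm(moves=[0.006,-0.003,-0.002,0,0,0,0,0.012,-0.006,-0.002,0,0,0,0,0.016,-0.008,-0.002,0,0,0,0,0.016,-0.008,-0.002,0,0,0,0,0.016,-0.008,-0.002,0,0,0,0])

```text
clock: 4.85
eef_pos: [409.1, 138.8, 43.9]
tcp_rot: [180.0, 0.1, 174.2]
ft_force: [3.9, -1.3, 6.6]
width: 11.0
grasp_force: 60.0
```

Emit:
jog_arm(moves=[-0.006,0.002,0,0,0,0,0,-0.011,0.003,0,0,0,0,0,-0.011,0.003,0,0,0,0,0,-0.011,0.003,0,0,0,0,0])

```text
clock: 5.25
eef_pos: [409.3, 138.8, 43.9]
tcp_rot: [-179.9, -0.2, 174.1]
ft_force: [-5.9, 1.0, 20.3]
width: 11.4
grasp_force: 62.2
```

```bash
cat > meas.py <<'E'
from h import *
from station import robot
o=robot.get_obs();im=robot.get_image("wrist");print(o["clock"],o["eef_pos"],o["ft_force"])
px=im["pixels"]
def fit(uv,z):
    P=plane(im,uv,z,o)[:,:2].astype(np.float32); vx,vy,x,y=cv2.fitLine(P,cv2.DIST_HUBER,0,.01,.01).ravel()
    return np.array([x,y]),np.degrees(np.arctan2(vy,vx))%180
h=cv2.cvtColor(px,cv2.COLOR_BGR2HSV); m=cv2.inRange(h,np.array((45,60,30)),np.array((130,255,255)))
near=[(c,np.argmax(m[120:200,c]>0)+120-.5) for c in range(185,370,3)]
tnear=[(c,r+np.argmax(m[r:250,c]==0)-.5) for (c,r) in [(c,int(n)+3) for c,n in near]]
rows=range(215,290,3)
L=[(np.argmax(m[r,100:300]>0)+100-.5,r) for r in rows]; TL=[(int(l)+3+np.argmax(m[r,int(l)+3:300]==0)-.5,r) for l,r in L]
Rr=[(440-np.argmax(m[r,300:441][::-1]>0)+.5,r) for r in rows]; TR=[(int(l)-3-np.argmax(m[r,300:int(l)-2][::-1]==0)+.5,r) for l,r in Rr]
res={}
for n,u,z in(("near",near,0),("L",L,0),("R",Rr,0),("tnear",tnear,2),("tL",TL,10),("tR",TR,10)): res[n]=fit(u,z);print(n,res[n][1])
a=np.radians(-5.8); ex=np.array([np.cos(a),np.sin(a)]);ey=np.array([-ex[1],ex[0]])
f=lambda n,e:res[n][0]@e
print("near gap",f("tnear",ex)-f("near",ex),"(18)","L gap",f("tL",ey)-f("L",ey),"R gap",f("R",ey)-f("tR",ey),"(19)")
D=[plane(im,cen(c),10,o)[0] for c in blobs(px,(0,0,0),(179,110,95),200,(180,200,370,300)) if cv2.contourArea(c)<3500]
D=[q for q in D if q@np.r_[ex,0]<f("tnear",ex)+25]
print("dark",D,"centre off x", np.mean([q[:2]@ex for q in D])+15.5-f("near",ex)-50,"y",np.mean([q[:2]@ey for q in D])-(f("L",ey)+f("R",ey))/2)
E
python3 meas.py
```

```text
5.25 [409.29395096 138.77956757  43.85979538] [-5.87274934  1.03848872 20.33361606]
near 84.18488
L 173.98758
R 173.92957
tnear 84.194
tL 174.15933
tR 174.17911
near gap 15.680781639864563 (18) L gap 19.108796144128874 R gap 20.843458888410225 (19)
dark [array([397.23615815, 171.76626231,  10.        ]), array([390.67630654, 110.06744894,  10.        ])] centre off x -2.5241187158804337 y -0.9152798199958454
```

Emit:
jog_arm(moves=[-0.002,0.001,-0.002,0,0,0,0,-0.004,0.001,-0.002,0,0,0,0,-0.004,0.002,-0.002,0,0,0,0,-0.004,0.002,-0.002,0,0,0,0])

```text
clock: 5.7
eef_pos: [409.4, 138.8, 43.9]
tcp_rot: [-179.9, -0.3, 174.1]
ft_force: [-6.3, -0.4, 15.0]
width: 11.1
grasp_force: 61.4
```

Emit:
jog_arm(moves=[0,0,-0.002,0,0,0,0,-0.001,0,-0.003,0,0,0,0,-0.001,0,-0.003,0,0,0,0])

```text
clock: 6.0
eef_pos: [411.5, 139.2, 44.3]
tcp_rot: [-180.0, -0.1, 174.2]
ft_force: [-0.2, 0.5, -4.1]
width: 11.1
grasp_force: 58.4
```

Emit:
jog_arm(moves=[0,0,0.002,0,0,0,0,0,0,0.002,0,0,0,0])

```text
clock: 6.2
eef_pos: [412.1, 139.4, 44.0]
tcp_rot: [-180.0, -0.0, 174.2]
ft_force: [-0.5, 0.2, -3.6]
width: 10.7
grasp_force: 58.4
```

```bash
python3 meas.py
```

```text
6.2 [412.06213608 139.39262986  44.01531735] [-0.54515431  0.19284432 -3.63128819]
near 84.19325
L 173.88432
R 174.21997
tnear 84.19897
tL 174.4698
tR 174.24765
near gap 18.39775090955135 (18) L gap 19.870341289162 R gap 19.844810683707607 (19)
dark [array([400.07211586, 172.35688601,  10.        ]), array([393.30157244, 110.57463695,  10.        ])] centre off x 0.03513590676578815 y -0.10201460628053383
```

The tray is centred to within 0.4 mm and square. I'll ease it down and release it.

Emit:
jog_arm(moves=[0,0,0.001,0,0,0,0,0,0,0.001,0,0,0,0.15,0,0,0.001,0,0,0,0.4,0,0,0.001,0,0,0,0.5,0,0,-0.05,0,0,0,0.5,0,0,-0.2,0,0,0,0.5,0,0,-0.4,0,0,0,0.5,0,0,-0.6,0,0,0,0.5,0,0,-0.8,0,0,0,0.5,0,0,-0.85,0,0,0,0.5])

```text
clock: 7.25
eef_pos: [414.7, 140.3, 262.2]
tcp_rot: [179.8, 0.5, 174.2]
ft_force: [0.8, 0.0, 0.5]
width: 42.4
grasp_force: 0.0
```

```bash
python3 - <<'E'
from h import *
from station import robot
o=robot.get_obs();print(o)
im=robot.get_image("wrist")
for c in blobs(im["pixels"],(45,60,30),(130,255,255),800):print("mat",cv2.boundingRect(c),rect(im,c,0,o))
D=[]
for c in blobs(im["pixels"],(0,0,0),(179,110,90),150):
    if cv2.contourArea(c)<1500: print(cen(c),plane(im,cen(c),10,o)[0])
E
```

```text
{'clock': 7.25, 'qpos': array([ 1.84942534e+01,  2.28574888e+00,  1.15023768e+02, -1.93438133e-03,
        6.21919371e+01, -6.56593098e+01]), 'joint_vel': array([ 7.83138534e-02, -5.33300578e+00, -4.56607438e+00,  6.52955361e-03,
        1.23503126e+01,  8.27915486e-03]), 'tau': array([ 5.82111214e-03, -3.64190590e+01, -3.21749318e+01, -2.54060151e-04,
        8.03672522e-01, -1.07682456e-05]), 'eef_pos': array([414.7308597 , 140.29233999, 262.1970515 ]), 'tcp_rot': array([179.79608006,   0.45493854, 174.15364861]), 'ft_force': array([0.79045659, 0.02161584, 0.53717657]), 'moment': array([-0.01949972, -0.0081831 , -0.01769334]), 'grasp_force': 0.0, 'width': 42.36143095745267}
mat (504, 188, 48, 42) ((494.480712890625, 463.1786804199219), (62.35035705566406, 54.73093032836914), 66.71424102783203)
mat (211, 130, 126, 80) ((410.978759765625, 139.8353271484375), (150.61221313476562, 99.57842254638672), 84.12246704101562)
[58.81981981981982, 352.03783783783786] [ 648.52486124 -207.6604707    10.        ]
[493.50297619047615, 321.6086309523809] [660.44807063 433.40140962  10.        ]
[70.47028985507247, 301.7528985507246] [ 564.52479934 -162.86035725   10.        ]
[548.969450101833, 291.4147997284453] [616.96002142 504.23418249  10.        ]
[449.4075935231714, 278.77777777777777] [582.22809364 364.35750162  10.        ]
[507.9036908881199, 203.2237600922722] [479.75110195 429.30158972  10.        ]
[299.0327868852459, 185.56147540983608] [430.0562499 169.2964929  10.       ]
[248.57706093189964, 185.11648745519713] [423.14266438 107.49014947  10.        ]
[299.5269230769231, 160.64807692307693] [399.4251738  172.26105015  10.        ]
[247.7822222222222, 161.005] [393.5184494  110.38391882  10.        ]
[220.82683982683983, 52.107892107892106] [273.77255916  96.75758611  10.        ]
```

Emit:
jog_arm(moves=[-0.6,-0.95,0,0,0,0.676,0.5,-0.6,-0.95,0,0,0,0.676,0.5,-0.6,-0.95,0,0,0,0.676,0.5,-0.6,-0.95,0,0,0,0.676,0.5,-0.6,-0.95,0,0,0,0.676,0.5,-0.6,-0.95,0,0,0,0.676,0.5,-0.6,-0.95,0,0,0,0.676,0.5,-0.6,-0.95,0,0,0,0.676,0.5,-0.6,-0.95,0,0,0,0.676,0.5,-0.6,-0.95,0,0,0,0.676,0.5])

```text
clock: 8.3
eef_pos: [536.6, -112.1, 254.6]
tcp_rot: [-179.8, -0.0, 92.7]
ft_force: [-0.5, 0.8, -0.8]
width: 42.5
grasp_force: 0.0
```

Emit:
jog_arm(moves=[0,0,0,0,0,0,0.5,0,0,0,0,0,0,0.5,0,0,0,0,0,0,0.5])

```text
clock: 8.6
eef_pos: [537.1, -111.9, 256.1]
tcp_rot: [-179.9, -0.0, 93.1]
ft_force: [-0.5, 0.9, 0.1]
width: 42.6
grasp_force: 0.0
```

```bash
python3 - <<'E'
from h import *
from station import robot
import pickle
o=robot.get_obs();print(o["clock"],o["eef_pos"],o["tcp_rot"])
im=robot.get_image("wrist");pickle.dump((o,im),open("w4.pkl","wb"));cv2.imwrite("pics/w4.png",im["pixels"])
E
```

```text
8.6 [ 537.14697937 -111.93049915  256.08006103] [-1.79946000e+02 -1.43656894e-02  9.31351915e+01]
```

View pics/w4.png

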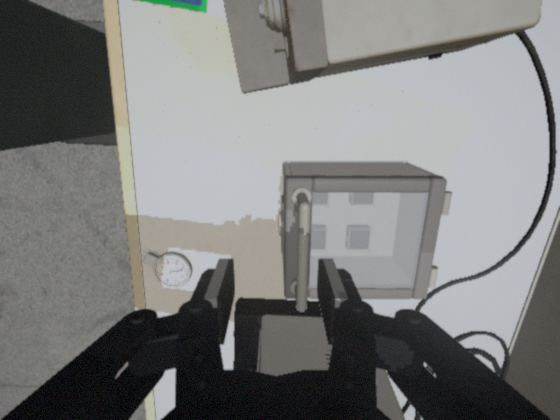

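```bash
python3 - <<'E'
from h import *
import pickle
o,im=pickle.load(open("w4.pkl","rb"));px=im["pixels"]
# bar: bright strip edges per row
g=px.mean(2); mids=[]
for r in range(210,290,4):
    s=g[r,288:320]; e=np.diff(cv2.GaussianBlur(s.reshape(1,-1),(3,1),0).ravel()); 
    i,j=288+np.argmin(e)+.5,288+np.argmax(e)+.5; mids.append((r,i,j))
print(mids[::5]); print(g[240,288:320].astype(int))
print("barends",plane(im,[(305,194),(303,307)],131,o))
print("lid corners FL BL BR FR",plane(im,[(284.5,178),(445,179),(429.5,298),(286,298)],97,o))
E
```

```text
[(210, np.float64(293.5), np.float64(311.5)), (230, np.float64(289.5), np.float64(303.5)), (250, np.float64(306.5), np.float64(310.5)), (270, np.float64(317.5), np.float64(309.5))]
[ 97  97  98  98  97  98 100  99  98  92  95 104 113 121 123 125 124 118
 115 111  99  88 110 138 144 145 146 146 145 144 145 145]
barends [[ 560.31028123  -96.55205688  131.        ]
 [ 567.72379891 -205.24998461  131.        ]]
lid corners FL BL BR FR [[ 543.98241688  -91.61311773   97.        ]
 [ 691.05413138  -84.32493819   97.        ]
 [ 703.72153356 -210.82221596   97.        ]
 [ 553.79093497 -219.41933573   97.        ]]
```

The wrist view shows the bar running from (305,194) to (303,307) and the lid's front edge at column 285. I'll go down over the bar.

Emit:
jog_arm(moves=[-0.1,0.06,0,0,0,-0.005,0.5,-0.173,0.0954,0.05,0,0,-0.005,0.5,-0.173,0.0954,0.15,0,0,-0.005,0.5,-0.173,0.0954,0.26,0,0,-0.005,0.5,-0.173,0.0954,0.35,0,0,-0.005,0.5,-0.173,0.0954,0.42,0,0,-0.005,0.5,-0.173,0.0954,0.47,0,0,-0.005,0.5,-0.173,0.0954,0.491,0,0,-0.005,0.5,-0.173,0.0954,0.491,0,0,-0.005,0.5,-0.173,0.0954,0.491,0,0,-0.005,0.5])

```text
clock: 9.65
eef_pos: [564.1, -154.1, 134.8]
tcp_rot: [179.9, 0.0, 93.6]
ft_force: [0.0, -0.2, 1.0]
width: 42.4
grasp_force: 0.0
```

Emit:
jog_arm(moves=[0,0,0,0,0,0,0.3,0,0,0,0,0,0,0.15,0,0,0,0,0,0,0.1,0,0,0,0,0,0,0,0,0,0,0,0,0,0,0,0,0,0,0,0,0])

```text
clock: 10.25
eef_pos: [563.2, -154.1, 134.8]
tcp_rot: [-180.0, 0.0, 93.6]
ft_force: [-3.7, -0.4, 6.0]
width: 7.9
grasp_force: 58.5
```

```bash
python3 - <<'E'
from h import *
from station import robot
o=robot.get_obs();print(o["clock"],o["eef_pos"],o["tcp_rot"],o["ft_force"],o["moment"],o["width"])
s=robot.get_image("side")["pixels"][180:400,190:420]
cv2.imwrite("pics/s5.png",cv2.resize(s,None,fx=2.6,fy=2.6,interpolation=cv2.INTER_CUBIC))
E
```

```text
10.25 [ 563.22950085 -154.10668368  134.79901434] [-1.79980680e+02  1.14698184e-02  9.36306827e+01] [-3.6507535  -0.44175941  6.01681126] [-4.25663016e-04  5.79009469e-01 -9.31756012e-02] 7.890842731590395
```

View pics/s5.png

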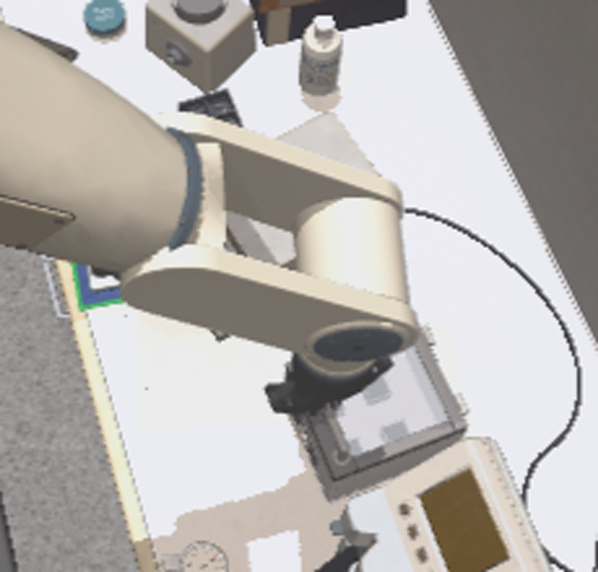

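The side view shows the fingers holding the bar over the lid, and force and opening confirm the grip. I'll lift gently along the hinge arc, first to 0.08 rad.

Emit:
jog_arm(moves=[0.0,0.0017,-0.0054,0.0048,0,0,0,0,0.0035,-0.0108,0.0095,0,0,0,0,0.0054,-0.0162,0.0143,0,0,0,0,0.0073,-0.0215,0.0191,0,0,0,0,0.0093,-0.0268,0.0239,0,0,0,0,0.0113,-0.0321,0.0286,0,0,0,0,0.0134,-0.0374,0.0334,0,0,0,0,0.0155,-0.0426,0.0382,0,0,0,0,0.0155,-0.0426,0.0382,0,0,0,0,0.0155,-0.0426,0.0382,0,0,0])

```text
clock: 11.3
eef_pos: [566.9, -153.8, 144.7]
tcp_rot: [-175.3, 0.0, 93.6]
ft_force: [-5.0, -2.9, -2.1]
width: 7.8
grasp_force: 58.8
```

Emit:
jog_arm(moves=[0,0.0017,-0.0054,0.0048,0,0,0,0,0.0035,-0.0108,0.0095,0,0,0,0,0.0054,-0.0162,0.0143,0,0,0,0,0.0073,-0.0215,0.0191,0,0,0,0,0.0093,-0.0268,0.0239,0,0,0,0,0.0113,-0.0321,0.0286,0,0,0,0,0.0145,-0.04,0.0358,0,0,0,0,0.017,-0.0463,0.0415,0,0,0,0,0.017,-0.0463,0.0415,0,0,0,0,0.017,-0.0463,0.0415,0,0,0])

```text
clock: 12.3
eef_pos: [572.1, -153.5, 155.8]
tcp_rot: [-170.3, 0.0, 93.6]
ft_force: [-5.4, -3.7, -2.9]
width: 8.0
grasp_force: 58.8
```

```bash
python3 - <<'E'
from h import *
from station import robot
o=robot.get_obs();print(o["clock"],o["eef_pos"],o["tcp_rot"],o["ft_force"],o["joint_vel"],o["width"])
a=robot.get_image("wrist")["pixels"]
s=robot.get_image("side")["pixels"][270:400,260:400]
t=robot.get_image("top")["pixels"][150:300,220:460]; b=cv2.resize(s,(452,420),interpolation=cv2.INTER_CUBIC)
c=cv2.resize(a,(346,260))
v=np.zeros((420,800,3),np.uint8);v[:,:452]=b;v[:260,453:799]=c;v[262:412,500:740]=t
cv2.imwrite("pics/s6.png",v)
E
```

```text
12.3 [ 572.06928377 -153.53269771  155.83734225] [-1.70321108e+02  9.59245012e-03  9.36434089e+01] [-5.38089196 -3.67431683 -2.85327036] [-0.00341638 -0.03399028  0.05117249  0.14137097 -0.20478466 -0.04068967] 7.973112379135686
```

View pics/s6.png

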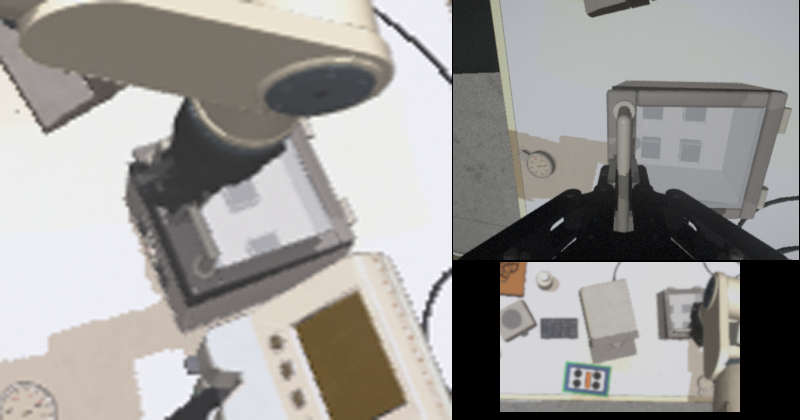

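The composite shows the lid slightly raised with the bar still in the fingers, and the tray centred on the mat in the top view. I'll check the lid angle by tracking lid points between the side images.

```bash
python3 - <<'E'
from h import *
import pickle
from station import robot
_,d=pickle.load(open("d0.pkl","rb")); s0=d["side"];s1=robot.get_image("side");w=robot.get_obs()
def proj(im,P):
    C,p=cam(im);q=(np.atleast_2d(P)-p)@C; K=im["mtx"]; return np.c_[K[0,2]-K[0,0]*q[:,0]/q[:,2],K[1,2]+K[1,1]*q[:,1]/q[:,2]]
a=np.radians(3.6);ex=np.array([np.cos(a),np.sin(a),0]);ey=np.array([-ex[1],ex[0],0]);H=np.array([623.1,-153,0])+75*ex+[0,0,91]
def pt(x,y,z,t): # rel hinge shut
    c,s=np.cos(t),np.sin(t); return H+ex*(x*c+z*s)+ey*y+np.array([0,0,-x*s+z*c])
pts={"barR":(-135,-50,40),"cornFR":(-145,-60,6),"sideR":(-75,-60,6),"farR":(-15,-60,6)}
g0=cv2.cvtColor(s0["pixels"],cv2.COLOR_BGR2GRAY);g1=cv2.cvtColor(s1["pixels"],cv2.COLOR_BGR2GRAY)
g0,g1=[cv2.resize(g,None,fx=4,fy=4,interpolation=cv2.INTER_CUBIC) for g in(g0,g1)]
for n,q in pts.items():
    P=[proj(s0,pt(*q,t))[0] for t in(0,.1,.167,.23)]
    u,v=(P[0]*4).astype(int);k=24
    r=cv2.matchTemplate(g1[v-k-40:v+k+40,u-k-40:u+k+40],g0[v-k:v+k,u-k:u+k],cv2.TM_CCOEFF_NORMED);_,m,_,l=cv2.minMaxLoc(r)
    print(n,P[0].round(1),"pred",[(x-P[0]).round(1).tolist() for x in P[1:]],"seen",(l[0]-40)/4,(l[1]-40)/4,round(m,2))
print(w["clock"],w["eef_pos"],w["ft_force"])
E
```

```text
barR [322.3 352.8] pred [[2.1, -2.2], [3.8, -3.8], [5.5, -5.3]] seen -7.5 -6.5 0.75
cornFR [319.4 361.6] pred [[0.9, -1.8], [1.8, -3.1], [2.8, -4.4]] seen 1.75 -2.5 0.61
sideR [343.7 351.9] pred [[0.7, -1.0], [1.2, -1.7], [1.9, -2.4]] seen 9.0 -9.25 0.93
farR [364.2 343.7] pred [[0.3, -0.3], [0.5, -0.4], [0.8, -0.6]] seen 0.25 -0.25 0.94
12.5 [ 572.05712108 -153.55105617  155.81788977] [-5.04082424 -3.74916742 -3.19910952]
```

Emit:
jog_arm(moves=[0,0.0007,-0.002,0.0019,0,0,0,0,0.0007,-0.002,0.0019,0,0,0,0,0.0007,-0.002,0.0019,0,0,0,0,0.0007,-0.002,0.0019,0,0,0,0,0.0007,-0.002,0.0019,0,0,0])

```text
clock: 13.0
eef_pos: [572.3, -153.6, 156.3]
tcp_rot: [-170.1, 0.0, 93.6]
ft_force: [-4.6, -3.7, -2.9]
width: 7.8
grasp_force: 58.8
```

```bash
python3 - <<'E'
from h import *
from station import robot
im=robot.get_image("top")
for c in blobs(im["pixels"],(45,60,30),(130,255,255),100,(270,240,345,295)): print("mat",rect(im,c,0))
D=[plane(im,cen(c),10)[0] for c in blobs(im["pixels"],(0,0,0),(179,110,85),10,(285,250,328,282))]; print(D,np.mean(D,0))
o=robot.get_obs();print(o["clock"],o["eef_pos"],o["tcp_rot"],o["ft_force"],o["width"],o["grasp_force"],abs(o["joint_vel"]).max())
print(robot.job_done())
E
```

```text
mat ((412.1138610839844, 140.55213928222656), (147.27598571777344, 97.98991394042969), 83.52778625488281)
[array([394.00350887, 111.1627901 ,  10.        ]), array([400.07852814, 173.14823711,  10.        ]), array([425.30945747, 107.40449068,  10.        ]), array([431.14544448, 169.30037008,  10.        ])] [412.63423474 140.25397199  10.        ]
13.05 [ 572.27030998 -153.51816762  156.27380178] [-1.70100262e+02  8.21761083e-03  9.36388997e+01] [-3.88952901 -3.93707423 -2.71004251] 7.81962074243644 58.81212294101715 0.0600679011871227
the job is handed in; nothing more can be done
None
```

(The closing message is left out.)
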